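# Tip the key-box tray and leave the brass tag on the green coaster

### The job

The hinged lid of the wooden key box is a shallow tray with a loose round brass-coloured key tag on it: lift the lid by its steel bar until the tag slides down through the funnel onto the narrow open tongue, then let the lid back down flat. Pick the tag off the tongue and lay it flat on the green coaster, wholly on it, not on the cork one.

Things in the scene. Friction and masses are not known exactly. Their poses are not given: they have to be found in the camera images.
- tag_center (a point): Centre (half-way up) of the brass-coloured aluminium key tag, a loose flat disc 40 mm across and 5 mm thick, about 17 g, that starts flat on the tray floor. z is its upper face's normal; its yaw does not matter.
- tray_pocket (a point): On the lid's tongue: where the tag's centre comes to rest, 2.5 mm above its top. x runs along the tray towards the bar, y along the hinge, z up. The tongue, level with the tray floor, is 24 mm wide (y), 5 mm thick, 66 mm above the table, without side walls, with a 12 mm high end stop at x = -21 mm. The tag overhangs it 8 mm on both sides over free air: pinch it from above along y.
- tray (a joint): Lid angle, rad: 0 flat (start) to 0.9, bar end up, tongue end down. Hinge axis along y at x +45, z -8.5 mm from the pocket point. Tray past it 170 x 110 mm, rims 12 mm high; guide walls funnel to a 45 mm channel that ends 23 mm short of the pocket point. Lacquered, friction with the tag about 0.2: 0.5 rad slides it surely. 0.4 kg; falls shut softly if let go.
- tray_bar (a point): Middle of the lid's round steel bar, 12 mm thick, along y between two posts 89 mm apart; same axes as the pocket point, moving with the lid. It lies +203 mm in x and +37.5 mm in z from the pocket point, 40 mm above the tray floor, so fingertips fit under it: grip it from above with the fingers closing along x; it turns between the fingers as the lid tips.
- green_coaster: Green silicone coaster, a disc 100 mm across and 6 mm thick, fixed flat on the table; origin at the centre of its underside, z up. A like coaster of brown cork lies near it and is not the one.
There are look-alikes about, which are no part of the job. What is shaped like the part that bears tag_center but turquoise or white is not meant.

How it is judged:
By the outcome, as a careful person would: the job done as asked, in the order asked, and still so for the second after the job is handed in, with the robot touching nothing.
It also fails if it takes over 51 s, if anything falls off the work surface, if the arm or the gripper's body presses on something with over 40 N, if the wrist force passes 120 N, or if a joint passes its speed limit or range.

### The arm

A 6-joint arm with a two-finger parallel gripper is mounted at the origin on the work surface. World frame = base frame: x ahead of the robot, y to its left, z up, the work surface at z = 0. Lengths are in m, angles in rad, forces in N, time in s.
With the tool pointing down it reaches from about 0.4 to 0.925 m from the base axis. Payload 3.4 kg.
Tool frame: the origin (TCP) lies at the very end of the fingers, on their centre line; the grasp point (between the pads) lies 19 mm behind it; z points along the fingers, y is the line along which they close (so a half turn about z gives the same grasp; the last joint's range is limited). The gripper opens to 85 mm and grips with 20 to 120 N. Pads are 22 mm wide; open, the fingers measure 114 mm over their backs; the gripper's body (76 mm by 85 mm) begins 54 mm behind the grasp point. The pads swing forward as they close: fully open they stand 13 mm farther back than shut.
Start: joints at [1.127, 0.307, 1.506, -0, 1.328, -0.073], TCP at [0.208, 0.536, 0.231] pointing down, gripper open.
Joint ranges: [-3.12, 3.12], [-1.05, 2.28], [0.14, 2.33], [-1.42, 4.57], [0.1, 2.73], [-2.68, 2.68]. Speed limits (rad/s): [2.57, 2.57, 3.14, 3.14, 3.14, 3.14].

### API

Orientations are given as a 3x3 rotation matrix whose columns are the frame's x, y, z axes.
In Python, from station import read_state, read_camera, camera_model, finish_job gives the robot as it stands.
- The arm moves only by the tool apply_moves, never from a script. Its argument "targets" is a list of rows, each an object of numbers: "dx", "dy", "dz": the shift along the world's x, y, z in cm; "ax", "ay", "az": the turn, a rotation vector about the world's x, y, z in degrees. In form: [{"dx": .., "dy": .., "dz": .., "ax": .., "ay": .., "az": ..}, ...]. A call has exactly 5 rows; each row shifts and turns the commanded pose from where the row before left it; what a row does not reach is not made up. A row lasts 1/8 s, in which the tool goes at most 62.5 mm and 10.7 degrees, less where a joint would pass 70% of its speed; a pose out of reach is approached as far as the arm can. A call with a gripper value outside its range is refused whole. "grip" is the gripper's target within -1 to 1 (fully open at 1, half-way at 0, shut at -1), set as the call begins (left out, the last holds). The fingers move at their own pace and stop on an object; "squeeze" is the grip in N (left out, the last holds). Time passes only in rows, so rows that do not move let the fingers close, or fill a call up. It gives the time, the measured TCP pose, the force, the opening and the grip force at its end, in the units of the state.
- read_state(): the state, without advancing time (a new reading comes with each control period).
- read_camera(name): name is "scene" or "top" or "wrist"; returns the picture (420x560x3 uint8, red, green, blue); there is no depth.
- camera_model(name): a dict with "fovy" (degrees; the focal length in pixels is half the picture's height over the tangent of half this angle, whatever the lens; pixels are square), "cx", "cy" (the principal point, pixels), "extrinsics" (4x4, takes a point from world to camera coordinates). Camera axes: x right, y up, looking along -z (the intrinsics and any distortion apply to the point x, -y, -z); pixel columns grow to the right and rows downward; lengths in m; the calibration is good to about 2 mm. A picture is of the moment at which its call begins: read the wrist's pose just before it. camera_model takes no time and is no camera call; for the wrist camera it gives the pose at the moment of the call.
- finish_job(): hands the job in; it is judged then, once.
The state is a dict: "clock": time; "joints": joint angles; "joint_vel": joint speeds; "joint_torque": joint torques, N m; "ee_pos": TCP position; "eef_rot": TCP orientation; "ft_force": force on the tool from outside, world axes, zero at the start; "moment": the same for the moment, N m; "gripper_width": opening from 0.0 (shut) to 1.0 (fully open); "grip_force": force on a finger pad.
Only numpy, scipy, OpenCV 4.12 (cv2) and the standard library are available. Lean on these libraries where they do the work, as an engineer would, in place of code of your own. Each camera call takes 0.05 s, during which the arm holds its last target. There are 200 camera calls.

## Working session

There is one attempt and no reset: what is moved stays moved. The work goes in short steps, Python scripts to look and compute and a tool call to move; the robot and the scene stay as the last step left them, time stands still between calls to the robot, and variables do not carry over. Pictures are saved under pics/ and viewed, at most 12 in all, crops included, and the job is handed in when it is done.

Besides the shell and the picture viewer there is one more tool, called after ">>>" as name(argument=value, ...), one argument or row to a line, values as JSON. apply_moves: Moves the arm, as the interface text tells. Its arguments: {"type":"object","properties":{"targets":{"type":"array","items":{"type":"object","properties":{"dx":{"type":"number"},"dy":{"type":"number"},"dz":{"type":"number"},"ax":{"type":"number"},"ay":{"type":"number"},"az":{"type":"number"}}}},"grip":{"type":"number"},"squeeze":{"type":"number"}},"required":["targets"]}

```bash
mkdir -p pics; ls
python3 - <<'E'
from station import *
import cv2,numpy as np
np.set_printoptions(precision=4,suppress=True)
for n in("scene","top"):
    im=read_camera(n);cv2.imwrite(f"pics/{n}0.png",im[:,:,::-1]);m=camera_model(n);print(n,{k:(np.array(v)) for k,v in m.items()})
print(read_state())
E
```

```text
pics
scene {'fovy': array(47.7903), 'cx': array(286.2367), 'cy': array(210.4005), 'extrinsics': array([[-0.8192,  0.5733, -0.0125,  0.3905],
       [-0.4859, -0.6823,  0.5463,  0.1838],
       [ 0.3047,  0.4536,  0.8375, -1.1255],
       [ 0.    ,  0.    ,  0.    ,  1.    ]])}
top {'fovy': array(52.7813), 'cx': array(284.5333), 'cy': array(200.7762), 'extrinsics': array([[-0.0117, -0.9995,  0.0278,  0.0085],
       [ 0.9981, -0.01  ,  0.0607, -0.466 ],
       [-0.0604,  0.0285,  0.9978, -0.8235],
       [ 0.    ,  0.    ,  0.    ,  1.    ]])}
{'clock': 0.1, 'joints': array([ 1.1275,  0.3075,  1.5076, -0.    ,  1.3284, -0.0735]), 'joint_vel': array([-0.0012, -0.001 , -0.0033,  0.0008,  0.0025, -0.0002]), 'joint_torque': array([  0.0004, -45.8527, -25.2608,   0.0001,   0.0055,   0.    ]), 'ee_pos': array([0.2076, 0.5355, 0.2305]), 'eef_rot': array([[-0.9324,  0.3614, -0.0008],
       [ 0.3614,  0.9324, -0.0017],
       [ 0.0001, -0.0019, -1.    ]]), 'ft_force': array([0.8498, 1.1533, 0.4335]), 'moment': array([-0.034 , -0.0013, -0.0745]), 'grip_force': 0.0, 'gripper_width': 1.0004301941260827}
```

View pics/top0.png

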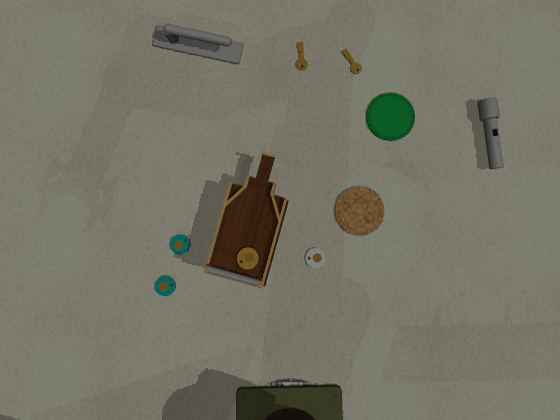

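View pics/scene0.png

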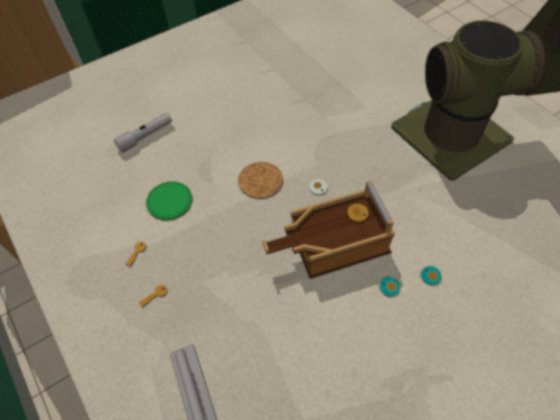

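The top view shows the box with its tongue end near (267,153), the bar at (207,268)–(263,285), the tag at (247,258), the green coaster at (390,117) and the cork one at (359,211). Next, an enlarged crop.

```bash
cat > h.py <<'E'
from station import *
import cv2,numpy as np
np.set_printoptions(precision=4,suppress=True)
def ray(n,m=None):
    m=m or camera_model(n);f=210/np.tan(np.radians(m["fovy"])/2);E=np.array(m["extrinsics"]);return f,m["cx"],m["cy"],E
def unproj(n,u,v,z,m=None):
    f,cx,cy,E=ray(n,m);R=E[:3,:3];c=-R.T@E[:3,3]
    d=R.T@np.array([(u-cx)/f,-(v-cy)/f,-1]);return c+d*(z-c[2])/d[2]
def proj(n,p,m=None):
    f,cx,cy,E=ray(n,m);q=E[:3,:3]@p+E[:3,3];return np.array([cx+f*q[0]/-q[2],cy-f*q[1]/-q[2]])
E
python3 - <<'E'
from h import *
im=cv2.imread("pics/top0.png")
cv2.imwrite("pics/crop1.png",cv2.resize(im[145:295,195:325],None,fx=4,fy=4,interpolation=cv2.INTER_CUBIC))
for s,p,z in[("tongue end",(267,153),.078),("bar a",(207,268),.106),("bar b",(263,285),.106),("tag",(247,258),.071),("green",(390,117),.006),("cork",(359,211),.006)]:
    print(s,unproj("top",*p,z))
for s,p,z in[("tongue end",(266,246),.078),("bar a",(369,186),.106),("bar b",(389,220),.106),("tag",(358,213),.071),("green",(170,200),.006),("cork",(261,180),.006)]:
    print(s,unproj("scene",*p,z))
E
```

```text
tongue end [0.5505 0.0365 0.078 ]
bar a [0.345 0.142 0.106]
bar b [0.3142 0.0452 0.106 ]
tag [0.3587 0.0748 0.071 ]
green [ 0.6353 -0.2137  0.006 ]
cork [ 0.4445 -0.1459  0.006 ]
tongue end [0.5478 0.0382 0.078 ]
bar a [0.3204 0.0572 0.106 ]
bar b [0.3408 0.1374 0.106 ]
tag [0.3596 0.0776 0.071 ]
green [ 0.6351 -0.2109  0.006 ]
cork [ 0.4456 -0.1417  0.006 ]
```

View pics/crop1.png

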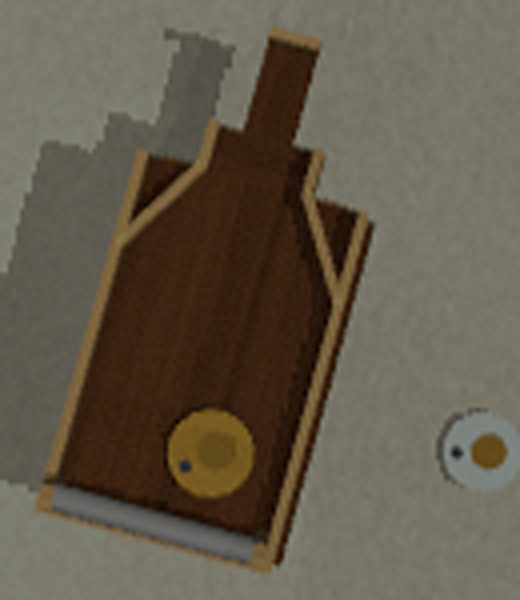

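The crop shows the bar's ends at crop (52,500) and (258,547), and the end stop's top at (270–320, 30–50) with its centre at (294,40).

Run:
```python
from h import *
q=lambda a,b:(195+(a+.5)/4-.5,145+(b+.5)/4-.5)
a=unproj("top",*q(52,500),.106);b=unproj("top",*q(258,547),.106);s=unproj("top",*q(294,40),.078)
c=(a+b)/2;print(a,b,np.linalg.norm(a-b),c,s,np.linalg.norm((c-s)[:2]))
d=(c-s)[:2];d/=np.linalg.norm(d);e=(b-a)[:2];e/=np.linalg.norm(e)
print("yaw axis",np.degrees(np.arctan2(d[1],d[0])),"bar yaw",np.degrees(np.arctan2(e[1],e[0])), "bar r",np.hypot(*c[:2]))
print("pocket from stop",s[:2]+d*.0225,"from bar",c[:2]-d*.203)
```

```text
[0.3421 0.141  0.106 ] [0.3206 0.0519 0.106 ] 0.09165034190436268 [0.3314 0.0964 0.106 ] [0.5475 0.0344 0.078 ] 0.22480209793291667
yaw axis 163.99023465314758 bar yaw -103.60552696306597 bar r 0.34511221564275696
pocket from stop [0.5258 0.0406] from bar [0.5265 0.0404]
```

>>> apply_moves(
  targets=[
    {"dx": 1.9, "dy": -4.5, "dz": 0, "az": -8.4},
    {"dx": 1.9, "dy": -4.5, "dz": 0, "az": -8.4},
    {"dx": 1.9, "dy": -4.5, "dz": 0, "az": -8.4},
    {"dx": 1.9, "dy": -4.5, "dz": 0, "az": -8.4},
    {"dx": 1.9, "dy": -4.5, "dz": 0, "az": -8.4},
  ],
  grip=0.0,
)

```text
invalid input
```

>>> apply_moves(
  targets=[
    {"dx": 1.9, "dy": -4.5, "dz": 0, "az": -8.4},
    {"dx": 1.9, "dy": -4.5, "dz": 0, "az": -8.4},
    {"dx": 1.9, "dy": -4.5, "dz": 0, "az": -8.4},
    {"dx": 1.9, "dy": -4.5, "dz": 0, "az": -8.4},
    {"dx": 1.9, "dy": -4.5, "dz": 0, "az": -8.4},
  ],
)

```text
invalid input
```

>>> apply_moves(
  targets=[
    {"ax": 1.5, "ay": 5.6},
    {"ax": 1.5, "ay": 5.6},
    {"ax": 1.5, "ay": 5.6},
    {"ax": 1.5, "ay": 5.6},
    {"ax": 1.5, "ay": 5.6},
  ],
)

```text
invalid input
```

>>> apply_moves(
  targets=[
    {"dx": 1.9, "dy": -4.5, "dz": 0, "ax": 0, "ay": 0, "az": -8.4},
    {"dx": 1.9, "dy": -4.5, "dz": 0, "ax": 0, "ay": 0, "az": -8.4},
    {"dx": 1.9, "dy": -4.5, "dz": 0, "ax": 0, "ay": 0, "az": -8.4},
    {"dx": 1.9, "dy": -4.5, "dz": 0, "ax": 0, "ay": 0, "az": -8.4},
    {"dx": 1.9, "dy": -4.5, "dz": 0, "ax": 0, "ay": 0, "az": -8.4},
  ],
  grip=0.0,
)

```text
clock: 0.72
ee_pos: [0.303, 0.3095, 0.231]
eef_rot: [[-0.447, 0.894, -0.0], [0.894, 0.447, -0.0], [-0.0, -0.0, -1.0]]
ft_force: [-0.8, -0.2, -0.1]
gripper_width: 0.498
grip_force: 0.0
```

>>> apply_moves(
  targets=[
    {"dx": 1.9, "dy": -4.5, "dz": 0, "ax": 0, "ay": 0, "az": -8.4},
    {"dx": 1.9, "dy": -4.5, "dz": 0, "ax": 0, "ay": 0, "az": -8.4},
    {"dx": 1.9, "dy": -4.5, "dz": 0, "ax": 0, "ay": 0, "az": -8.4},
    {"dx": 1.9, "dy": -4.5, "dz": 0, "ax": 0, "ay": 0, "az": -8.4},
    {"dx": 1.9, "dy": -4.5, "dz": 0, "ax": 0, "ay": 0, "az": -8.4},
  ],
)

```text
clock: 1.35
ee_pos: [0.398, 0.0846, 0.2312]
eef_rot: [[0.267, 0.964, -0.0], [0.964, -0.267, 0.0], [0.0, -0.0, -1.0]]
ft_force: [0.3, 0.9, -0.7]
gripper_width: 0.5
grip_force: 0.0
```

>>> apply_moves(
  targets=[
    {"dx": 0, "dy": 0, "dz": 0, "ax": 1.5, "ay": 5.6, "az": 0},
    {"dx": 0, "dy": 0, "dz": 0, "ax": 1.5, "ay": 5.6, "az": 0},
    {"dx": 0, "dy": 0, "dz": 0, "ax": 1.5, "ay": 5.6, "az": 0},
    {"dx": 0, "dy": 0, "dz": 0, "ax": 1.5, "ay": 5.6, "az": 0},
    {"dx": 0, "dy": 0, "dz": 0, "ax": 1.5, "ay": 5.6, "az": 0},
  ],
)

```text
clock: 1.98
ee_pos: [0.398, 0.086, 0.2312]
eef_rot: [[0.262, 0.843, -0.471], [0.965, -0.229, 0.126], [-0.002, -0.487, -0.873]]
ft_force: [0.4, -0.1, 0.2]
gripper_width: 0.498
grip_force: 0.0
```

Run:
```python
from h import *
m=camera_model("wrist");im=read_camera("wrist");cv2.imwrite("pics/w1.png",im[:,:,::-1])
print(read_state()["joints"],m["fovy"],np.array(m["extrinsics"]))
for p in([.3421,.141,.106],[.3206,.0519,.106],[.3314,.0964,.106]):print(proj("wrist",np.array(p),m))
np.save("m1.npy",m,allow_pickle=True)
```

```text
[-0.0066  0.3504  1.5732  0.1254  1.7153  0.2463] 61.891071208236276 [[ 0.8418 -0.2297 -0.4885 -0.2019]
 [ 0.1146  0.9604 -0.254  -0.0984]
 [ 0.5275  0.1578  0.8348 -0.5749]
 [ 0.      0.      0.      1.    ]]
[279.2107 143.8986]
[281.6978 248.6344]
[280.5711 198.5596]
```

View pics/w1.png

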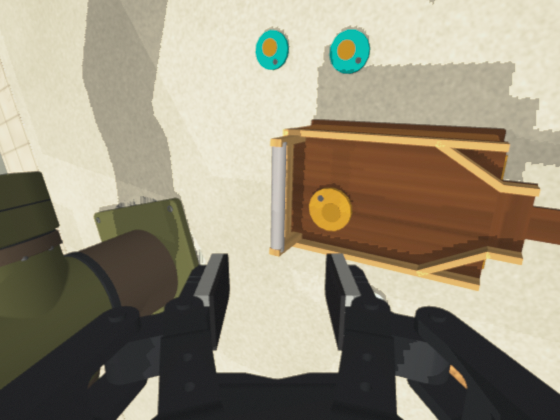

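The wrist view shows the bar at (279,145)–(279,250), which agrees with the projection to about 2 px, and the tag at (330,208). I'll descend along the tool axis.

>>> apply_moves(
  targets=[
    {"dx": -1.1, "dy": 0.2, "dz": -2.1, "ax": 0, "ay": 0, "az": 0},
    {"dx": -1.1, "dy": 0.2, "dz": -2.1, "ax": 0, "ay": 0, "az": 0},
    {"dx": -1.1, "dy": 0.2, "dz": -2.1, "ax": 0, "ay": 0, "az": 0},
    {"dx": -1.1, "dy": 0.2, "dz": -2.1, "ax": 0, "ay": 0, "az": 0},
    {"dx": -1.1, "dy": 0.2, "dz": -2.1, "ax": 0, "ay": 0, "az": 0},
  ],
  grip=-0.15,
)

```text
clock: 2.65
ee_pos: [0.3423, 0.0962, 0.1256]
eef_rot: [[0.261, 0.845, -0.467], [0.965, -0.23, 0.125], [-0.002, -0.483, -0.875]]
ft_force: [0.5, 1.5, 0.3]
gripper_width: 0.425
grip_force: 0.0
```

>>> apply_moves(
  targets=[
    {"dx": -0.6, "dy": 0.1, "dz": -1.1, "ax": 0, "ay": 0, "az": 0},
    {"dx": -0.6, "dy": 0.1, "dz": -1.1, "ax": 0, "ay": 0, "az": 0},
    {"dx": -0.6, "dy": 0, "dz": -1.1, "ax": 0, "ay": 0, "az": 0},
    {"dx": 0, "dy": 0, "dz": 0, "ax": 0, "ay": 0, "az": 0},
    {"dx": 0, "dy": 0, "dz": 0, "ax": 0, "ay": 0, "az": 0},
  ],
)

```text
clock: 3.28
ee_pos: [0.3254, 0.0981, 0.0934]
eef_rot: [[0.262, 0.844, -0.467], [0.965, -0.23, 0.125], [-0.001, -0.484, -0.875]]
ft_force: [-0.2, 0.4, -0.8]
gripper_width: 0.419
grip_force: 0.0
```

>>> apply_moves(
  targets=[
    {"dx": 0, "dy": 0, "dz": 0, "ax": 0, "ay": 0, "az": 0},
    {"dx": 0, "dy": 0, "dz": 0, "ax": 0, "ay": 0, "az": 0},
    {"dx": 0, "dy": 0, "dz": 0, "ax": 0, "ay": 0, "az": 0},
    {"dx": 0, "dy": 0, "dz": 0, "ax": 0, "ay": 0, "az": 0},
    {"dx": 0, "dy": 0, "dz": 0, "ax": 0, "ay": 0, "az": 0},
  ],
  grip=-1,
  squeeze=25,
)

```text
clock: 3.9
ee_pos: [0.3234, 0.0986, 0.0945]
eef_rot: [[0.262, 0.842, -0.471], [0.965, -0.229, 0.127], [-0.001, -0.488, -0.873]]
ft_force: [-2.2, -0.3, 7.5]
gripper_width: 0.125
grip_force: 24.6
```

>>> apply_moves(
  targets=[
    {"dx": 0.19, "dy": -0.05, "dz": 0.63, "ax": 0, "ay": 0, "az": 0},
    {"dx": 0.21, "dy": -0.06, "dz": 0.62, "ax": 0, "ay": 0, "az": 0},
    {"dx": 0.23, "dy": -0.06, "dz": 0.61, "ax": 0, "ay": 0, "az": 0},
    {"dx": 0.26, "dy": -0.07, "dz": 0.6, "ax": 0, "ay": 0, "az": 0},
    {"dx": 0.28, "dy": -0.08, "dz": 0.59, "ax": 0, "ay": 0, "az": 0},
  ],
)

```text
clock: 4.53
ee_pos: [0.3349, 0.0953, 0.1244]
eef_rot: [[0.262, 0.842, -0.471], [0.965, -0.229, 0.126], [-0.002, -0.488, -0.873]]
ft_force: [-4.0, 1.9, -1.4]
gripper_width: 0.128
grip_force: 24.4
```

>>> apply_moves(
  targets=[
    {"dx": 0.22, "dy": -0.06, "dz": 0.43, "ax": 0, "ay": 0, "az": 0},
    {"dx": 0.23, "dy": -0.06, "dz": 0.43, "ax": 0, "ay": 0, "az": 0},
    {"dx": 0.25, "dy": -0.07, "dz": 0.43, "ax": 0, "ay": 0, "az": 0},
    {"dx": 0.27, "dy": -0.07, "dz": 0.42, "ax": 0, "ay": 0, "az": 0},
    {"dx": 0.29, "dy": -0.08, "dz": 0.41, "ax": 0, "ay": 0, "az": 0},
  ],
)

```text
clock: 5.15
ee_pos: [0.3473, 0.0917, 0.1457]
eef_rot: [[0.261, 0.842, -0.472], [0.965, -0.229, 0.126], [-0.002, -0.488, -0.873]]
ft_force: [-5.3, 2.6, -0.2]
gripper_width: 0.127
grip_force: 24.4
```

Run:
```python
from h import *
im=read_camera("top");cv2.imwrite("pics/t2.png",cv2.resize(im[130:300,180:330,::-1],None,fx=3,fy=3,interpolation=cv2.INTER_CUBIC))
im2=read_camera("scene")
a=cv2.imread("pics/t2.png");b=cv2.resize(im2[150:300,220:420,::-1],None,fx=2,fy=2);b=cv2.copyMakeBorder(b,0,a.shape[0]-b.shape[0],0,0,0)[:,:350]
cv2.imwrite("pics/c2.png",np.hstack([a,b]))
s=read_state();print(s["clock"],s["ee_pos"],s["ft_force"])
```

```text
5.25 [0.3475 0.0916 0.1459] [-5.4065  1.4667  1.1514]
```

View pics/c2.png

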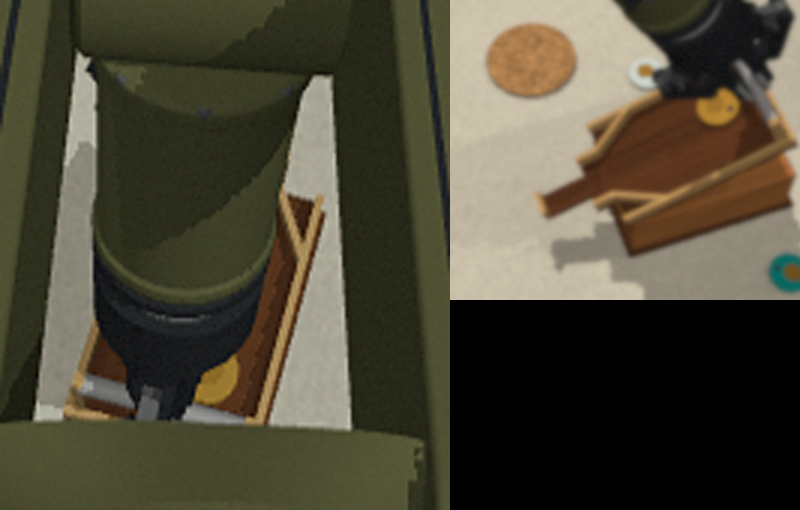

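The scene view shows the lid raised to about 0.35 rad with the tag still near the bar, at about (717,105) in the composite. I'll raise it further.

>>> apply_moves(
  targets=[
    {"dx": 0.35, "dy": -0.1, "dz": 0.46, "ax": 0, "ay": 0, "az": 0},
    {"dx": 0.36, "dy": -0.1, "dz": 0.45, "ax": 0, "ay": 0, "az": 0},
    {"dx": 0.38, "dy": -0.1, "dz": 0.45, "ax": 0, "ay": 0, "az": 0},
    {"dx": 0.39, "dy": -0.11, "dz": 0.43, "ax": 0, "ay": 0, "az": 0},
    {"dx": 0.4, "dy": -0.11, "dz": 0.42, "ax": 0, "ay": 0, "az": 0},
  ],
)

```text
clock: 5.88
ee_pos: [0.3654, 0.0864, 0.1681]
eef_rot: [[0.261, 0.841, -0.473], [0.965, -0.229, 0.125], [-0.003, -0.49, -0.872]]
ft_force: [-6.2, 1.9, 2.6]
gripper_width: 0.127
grip_force: 24.4
```

>>> apply_moves(
  targets=[
    {"dx": 0, "dy": 0, "dz": 0, "ax": 0, "ay": 0, "az": 0},
    {"dx": 0, "dy": 0, "dz": 0, "ax": 0, "ay": 0, "az": 0},
    {"dx": 0, "dy": 0, "dz": 0, "ax": 0, "ay": 0, "az": 0},
    {"dx": 0, "dy": 0, "dz": 0, "ax": 0, "ay": 0, "az": 0},
    {"dx": 0, "dy": 0, "dz": 0, "ax": 0, "ay": 0, "az": 0},
  ],
)

```text
clock: 6.5
ee_pos: [0.3654, 0.0864, 0.1681]
eef_rot: [[0.261, 0.842, -0.473], [0.965, -0.229, 0.125], [-0.003, -0.489, -0.872]]
ft_force: [-6.2, 1.2, 3.7]
gripper_width: 0.125
grip_force: 24.6
```

Run:
```python
from h import *
im2=read_camera("scene")
cv2.imwrite("pics/s3.png",cv2.resize(im2[150:300,220:420,::-1],None,fx=3,fy=3))
s=read_state();print(s["clock"],s["ee_pos"],s["ft_force"])
```

```text
6.55 [0.3654 0.0864 0.1681] [-6.4941  1.5911  3.8789]
```

View pics/s3.png

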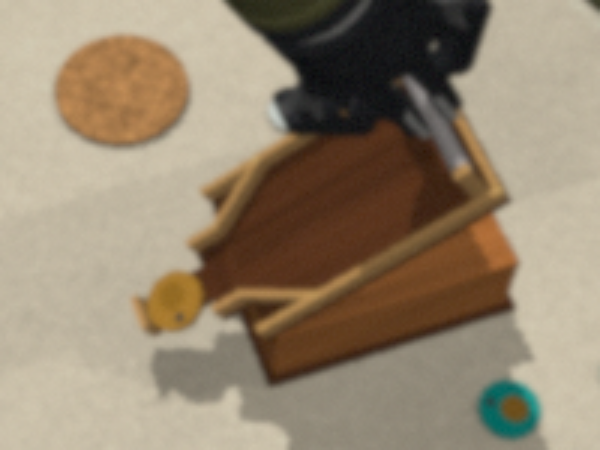

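The tag is on the tongue at (175,300), against the stop. I'll lower the lid back along the same arc.

>>> apply_moves(
  targets=[
    {"dx": -0.4, "dy": 0.11, "dz": -0.42, "ax": 0, "ay": 0, "az": 0},
    {"dx": -0.39, "dy": 0.11, "dz": -0.43, "ax": 0, "ay": 0, "az": 0},
    {"dx": -0.38, "dy": 0.1, "dz": -0.45, "ax": 0, "ay": 0, "az": 0},
    {"dx": -0.36, "dy": 0.1, "dz": -0.45, "ax": 0, "ay": 0, "az": 0},
    {"dx": -0.35, "dy": 0.1, "dz": -0.46, "ax": 0, "ay": 0, "az": 0},
  ],
)

```text
clock: 7.18
ee_pos: [0.3474, 0.0916, 0.1458]
eef_rot: [[0.261, 0.843, -0.471], [0.965, -0.229, 0.125], [-0.002, -0.487, -0.873]]
ft_force: [-5.6, 1.2, 3.4]
gripper_width: 0.131
grip_force: 24.9
```

>>> apply_moves(
  targets=[
    {"dx": -0.29, "dy": 0.08, "dz": -0.41, "ax": 0, "ay": 0, "az": 0},
    {"dx": -0.27, "dy": 0.07, "dz": -0.42, "ax": 0, "ay": 0, "az": 0},
    {"dx": -0.25, "dy": 0.07, "dz": -0.43, "ax": 0, "ay": 0, "az": 0},
    {"dx": -0.23, "dy": 0.06, "dz": -0.43, "ax": 0, "ay": 0, "az": 0},
    {"dx": -0.22, "dy": 0.06, "dz": -0.43, "ax": 0, "ay": 0, "az": 0},
  ],
)

```text
clock: 7.8
ee_pos: [0.335, 0.0952, 0.1244]
eef_rot: [[0.262, 0.843, -0.471], [0.965, -0.229, 0.126], [-0.002, -0.487, -0.873]]
ft_force: [-5.1, 2.1, 1.7]
gripper_width: 0.129
grip_force: 25.3
```

>>> apply_moves(
  targets=[
    {"dx": -0.28, "dy": 0.08, "dz": -0.59, "ax": 0, "ay": 0, "az": 0},
    {"dx": -0.26, "dy": 0.07, "dz": -0.6, "ax": 0, "ay": 0, "az": 0},
    {"dx": -0.23, "dy": 0.06, "dz": -0.61, "ax": 0, "ay": 0, "az": 0},
    {"dx": -0.21, "dy": 0.06, "dz": -0.62, "ax": 0, "ay": 0, "az": 0},
    {"dx": -0.19, "dy": 0.05, "dz": -0.6, "ax": 0, "ay": 0, "az": 0},
  ],
)

```text
clock: 8.43
ee_pos: [0.3234, 0.0986, 0.0942]
eef_rot: [[0.262, 0.842, -0.471], [0.965, -0.229, 0.126], [-0.002, -0.487, -0.873]]
ft_force: [1.4, -0.9, 35.1]
gripper_width: 0.123
grip_force: 29.3
```

>>> apply_moves(
  targets=[
    {"dx": 0, "dy": 0, "dz": 0, "ax": 0, "ay": 0, "az": 0},
    {"dx": 0, "dy": 0, "dz": 0, "ax": 0, "ay": 0, "az": 0},
    {"dx": 0, "dy": 0, "dz": 0, "ax": 0, "ay": 0, "az": 0},
    {"dx": 0, "dy": 0, "dz": 0, "ax": 0, "ay": 0, "az": 0},
    {"dx": 0, "dy": 0, "dz": 0, "ax": 0, "ay": 0, "az": 0},
  ],
  grip=-0.25,
)

```text
clock: 9.05
ee_pos: [0.3251, 0.0981, 0.0936]
eef_rot: [[0.262, 0.844, -0.468], [0.965, -0.23, 0.125], [-0.002, -0.484, -0.875]]
ft_force: [-0.6, 0.2, 0.4]
gripper_width: 0.373
grip_force: 0.0
```

>>> apply_moves(
  targets=[
    {"dx": 0.8, "dy": -0.2, "dz": 1.5, "ax": 0, "ay": 0, "az": 0},
    {"dx": 1.4, "dy": -0.4, "dz": 2.6, "ax": 0, "ay": 0, "az": 0},
    {"dx": 1.6, "dy": -0.4, "dz": 3, "ax": 0, "ay": 0, "az": 0},
    {"dx": 1.6, "dy": -0.4, "dz": 3, "ax": 0, "ay": 0, "az": 0},
    {"dx": 1.6, "dy": -0.4, "dz": 3, "ax": 0, "ay": 0, "az": 0},
  ],
)

```text
clock: 9.68
ee_pos: [0.3951, 0.08, 0.2256]
eef_rot: [[0.262, 0.844, -0.468], [0.965, -0.23, 0.125], [-0.002, -0.485, -0.875]]
ft_force: [0.8, -0.4, 0.1]
gripper_width: 0.375
grip_force: 0.0
```

>>> apply_moves(
  targets=[
    {"dx": 2.5, "dy": -0.6, "dz": 0, "ax": -1.5, "ay": -5.6, "az": 0},
    {"dx": 2.5, "dy": -0.6, "dz": 0, "ax": -1.5, "ay": -5.6, "az": 0},
    {"dx": 2.5, "dy": -0.6, "dz": 0, "ax": -1.5, "ay": -5.6, "az": 0},
    {"dx": 2.5, "dy": -0.6, "dz": 0, "ax": -1.5, "ay": -5.6, "az": 0},
    {"dx": 2.5, "dy": -0.6, "dz": 0, "ax": -1.5, "ay": -5.6, "az": 0},
  ],
  grip=1,
)

```text
clock: 10.3
ee_pos: [0.5205, 0.0499, 0.2248]
eef_rot: [[0.262, 0.965, 0.003], [0.965, -0.262, -0.001], [0.0, 0.003, -1.0]]
ft_force: [-0.3, 0.1, 0.3]
gripper_width: 0.999
grip_force: 0.0
```

>>> apply_moves(
  targets=[
    {"dx": 0, "dy": 0, "dz": 0, "ax": 0, "ay": 0, "az": 9},
    {"dx": 0, "dy": 0, "dz": 0, "ax": 0, "ay": 0, "az": 9},
    {"dx": 0, "dy": 0, "dz": 0, "ax": 0, "ay": 0, "az": 9},
    {"dx": 0, "dy": 0, "dz": 0, "ax": 0, "ay": 0, "az": 9},
    {"dx": 0, "dy": 0, "dz": 0, "ax": 0, "ay": 0, "az": 9},
  ],
)

```text
clock: 10.92
ee_pos: [0.5194, 0.0501, 0.2244]
eef_rot: [[-0.502, 0.865, -0.001], [0.865, 0.502, 0.0], [0.0, -0.001, -1.0]]
ft_force: [-0.0, 0.4, -0.1]
gripper_width: 0.999
grip_force: 0.0
```

>>> apply_moves(
  targets=[
    {"dx": 0, "dy": 0, "dz": 0, "ax": 0, "ay": 0, "az": 9},
    {"dx": 0, "dy": 0, "dz": 0, "ax": 0, "ay": 0, "az": 9},
    {"dx": 0, "dy": 0, "dz": 0, "ax": 0, "ay": 0, "az": 9},
    {"dx": 0, "dy": 0, "dz": 0, "ax": 0, "ay": 0, "az": 9},
    {"dx": 0, "dy": 0, "dz": 0, "ax": 0, "ay": 0, "az": 9},
  ],
)

```text
clock: 11.55
ee_pos: [0.5194, 0.0501, 0.2244]
eef_rot: [[-0.966, 0.257, -0.001], [0.257, 0.966, -0.0], [0.001, -0.0, -1.0]]
ft_force: [0.0, -0.3, -0.4]
gripper_width: 1.0
grip_force: 0.0
```

Run:
```python
from h import *
m=camera_model("wrist");im=read_camera("wrist");cv2.imwrite("pics/w4.png",im[:,:,::-1])
s=read_state();print(s["clock"],s["ee_pos"],s["joints"],s["eef_rot"])
np.save("m4.npy",m,allow_pickle=True)
print(proj("wrist",np.array([.526,.0405,.071]),m))
```

```text
11.6 [0.5194 0.0501 0.2244] [ 0.0152  0.239   1.6244  0.      1.2791 -1.3002] [[-0.9676  0.2526 -0.0009]
 [ 0.2526  0.9676 -0.    ]
 [ 0.0009 -0.0002 -1.    ]]
[268.5766 197.3781]
```

View pics/w4.png

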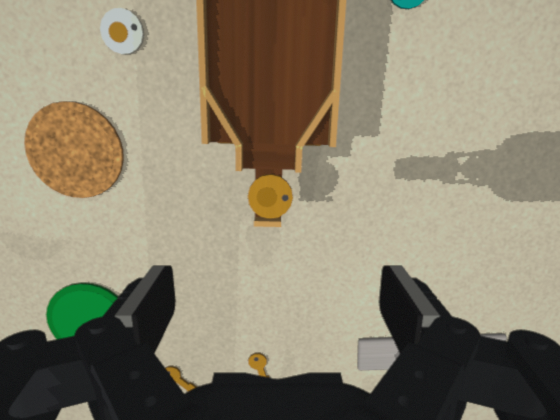

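The wrist view shows the tag on the tongue at (270.5,197), where (268.6,197.4) was predicted, with the lid flat. I'll centre over it and descend, keeping the fingertips only just below the tag so that it can be laid down.

>>> apply_moves(
  targets=[
    {"dx": 0.3, "dy": -0.4, "dz": -3, "ax": 0, "ay": 0, "az": 0},
    {"dx": 0.35, "dy": -0.4, "dz": -3, "ax": 0, "ay": 0, "az": 0},
    {"dx": 0, "dy": 0, "dz": -3, "ax": 0, "ay": 0, "az": 0},
    {"dx": 0, "dy": 0, "dz": -3, "ax": 0, "ay": 0, "az": 0},
    {"dx": 0, "dy": 0, "dz": -2, "ax": 0, "ay": 0, "az": 0},
  ],
)

```text
clock: 12.22
ee_pos: [0.5254, 0.0421, 0.0831]
eef_rot: [[-0.964, 0.264, -0.002], [0.264, 0.964, -0.0], [0.002, -0.001, -1.0]]
ft_force: [-0.7, 0.7, -0.9]
gripper_width: 0.998
grip_force: 0.0
```

>>> apply_moves(
  targets=[
    {"dx": 0, "dy": 0, "dz": -1, "ax": 0, "ay": 0, "az": 0},
    {"dx": 0, "dy": 0, "dz": -1, "ax": 0, "ay": 0, "az": 0},
    {"dx": 0, "dy": 0, "dz": -0.85, "ax": 0, "ay": 0, "az": 0},
    {"dx": 0, "dy": 0, "dz": 0, "ax": 0, "ay": 0, "az": 0},
    {"dx": 0, "dy": 0, "dz": 0, "ax": 0, "ay": 0, "az": 0},
  ],
  grip=0.3,
)

```text
clock: 12.85
ee_pos: [0.5267, 0.0421, 0.0565]
eef_rot: [[-0.965, 0.262, 0.001], [0.262, 0.965, -0.0], [-0.001, 0.0, -1.0]]
ft_force: [0.6, -0.1, -0.1]
gripper_width: 0.65
grip_force: 0.0
```

Run:
```python
from h import *
m=camera_model("wrist");im=read_camera("wrist");cv2.imwrite("pics/w5.png",im[:,:,::-1])
im2=read_camera("scene");a=cv2.resize(im2[180:300,210:330,::-1],(420,420),interpolation=cv2.INTER_CUBIC)
cv2.imwrite("pics/w5.png",np.hstack([im[:,90:470,::-1],a]))
s=read_state();print(s["clock"],s["ee_pos"],s["ft_force"])
```

```text
12.95 [0.5268 0.0421 0.0566] [-0.0347  0.4587  0.7172]
```

View pics/w5.png

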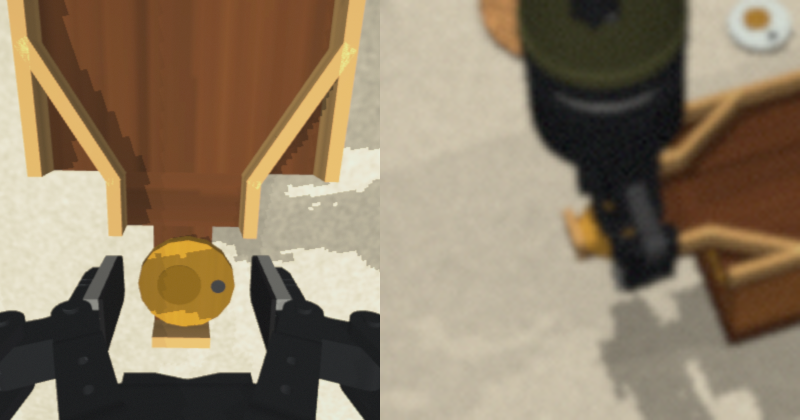

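The fingers straddle the tag, which is centred between the pads at about (187,283). I'll close.

>>> apply_moves(
  targets=[
    {"dx": 0, "dy": 0, "dz": 0, "ax": 0, "ay": 0, "az": 0},
    {"dx": 0, "dy": 0, "dz": 0, "ax": 0, "ay": 0, "az": 0},
    {"dx": 0, "dy": 0, "dz": 0, "ax": 0, "ay": 0, "az": 0},
    {"dx": 0, "dy": 0, "dz": 0, "ax": 0, "ay": 0, "az": 0},
    {"dx": 0, "dy": 0, "dz": 0, "ax": 0, "ay": 0, "az": 0},
  ],
  grip=-1,
  squeeze=30,
)

```text
clock: 13.58
ee_pos: [0.5267, 0.0421, 0.0567]
eef_rot: [[-0.965, 0.262, 0.001], [0.262, 0.965, -0.0], [-0.001, 0.0, -1.0]]
ft_force: [-0.1, -0.8, 5.9]
gripper_width: 0.445
grip_force: 29.7
```

>>> apply_moves(
  targets=[
    {"dx": 0, "dy": 0, "dz": 0.5, "ax": 0, "ay": 0, "az": 0},
    {"dx": 0, "dy": 0, "dz": 1, "ax": 0, "ay": 0, "az": 0},
    {"dx": 0, "dy": 0, "dz": 1.5, "ax": 0, "ay": 0, "az": 0},
    {"dx": 0, "dy": 0, "dz": 2, "ax": 0, "ay": 0, "az": 0},
    {"dx": 0, "dy": 0, "dz": 2, "ax": 0, "ay": 0, "az": 0},
  ],
)

```text
clock: 14.2
ee_pos: [0.5265, 0.0421, 0.1276]
eef_rot: [[-0.965, 0.262, 0.001], [0.262, 0.965, 0.0], [-0.001, 0.0, -1.0]]
ft_force: [0.4, 0.1, -0.2]
gripper_width: 0.441
grip_force: 30.1
```

Run:
```python
from h import *
im=read_camera("wrist");im2=read_camera("scene");a=cv2.resize(im2[120:300,150:330,::-1],(420,420),interpolation=cv2.INTER_CUBIC)
cv2.imwrite("pics/w6.png",np.hstack([im[:,90:470,::-1],a]))
s=read_state();print(s["clock"],s["ee_pos"],s["ft_force"],s["gripper_width"])
```

```text
14.3 [0.5285 0.0422 0.1291] [ 0.0999  0.2752 -0.8227] 0.4464372424093445
```

View pics/w6.png

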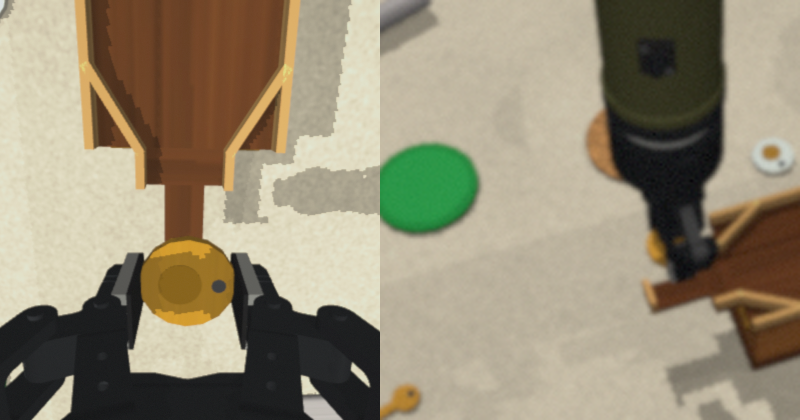

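The tag is held flat and centred. I'll move over the green coaster at about (0.635, -0.212).

>>> apply_moves(
  targets=[
    {"dx": 1, "dy": -2.5, "dz": 0, "ax": 0, "ay": 0, "az": 0},
    {"dx": 2, "dy": -4.7, "dz": 0, "ax": 0, "ay": 0, "az": 0},
    {"dx": 2.4, "dy": -5.4, "dz": 0, "ax": 0, "ay": 0, "az": 0},
    {"dx": 2.4, "dy": -5.4, "dz": 0, "ax": 0, "ay": 0, "az": 0},
    {"dx": 2, "dy": -4.9, "dz": 0, "ax": 0, "ay": 0, "az": 0},
  ],
)

```text
clock: 14.92
ee_pos: [0.6249, -0.1888, 0.1257]
eef_rot: [[-0.965, 0.262, 0.0], [0.262, 0.965, 0.0], [0.0, 0.0, -1.0]]
ft_force: [0.6, -0.1, 0.4]
gripper_width: 0.445
grip_force: 30.1
```

>>> apply_moves(
  targets=[
    {"dx": 0.9, "dy": -2.5, "dz": -2, "ax": 0, "ay": 0, "az": 0},
    {"dx": 0, "dy": 0, "dz": -2, "ax": 0, "ay": 0, "az": 0},
    {"dx": 0, "dy": 0, "dz": -2, "ax": 0, "ay": 0, "az": 0},
    {"dx": 0, "dy": 0, "dz": -2, "ax": 0, "ay": 0, "az": 0},
    {"dx": 0, "dy": 0, "dz": -1.5, "ax": 0, "ay": 0, "az": 0},
  ],
)

```text
clock: 15.55
ee_pos: [0.6327, -0.2117, 0.0296]
eef_rot: [[-0.965, 0.262, -0.002], [0.262, 0.965, 0.001], [0.002, 0.0, -1.0]]
ft_force: [-0.1, 0.0, -0.2]
gripper_width: 0.445
grip_force: 30.1
```

Run:
```python
from h import *
m=camera_model("wrist");im=read_camera("wrist")
h=cv2.cvtColor(im,cv2.COLOR_RGB2HSV);g=cv2.inRange(h,(45,100,40),(80,255,255));ys,xs=np.where(g)
print("green bbox",xs.min(),xs.max(),ys.min(),ys.max(),"proj centre",proj("wrist",np.array([.635,-.212,.006]),m))
s=read_state();print(s["clock"],s["ee_pos"],s["ft_force"],s["gripper_width"])
cv2.imwrite("pics/w7.png",im[:,:,::-1])
```

```text
green bbox 177 366 160 336 proj centre [278.0756 252.276 ]
15.6 [ 0.6316 -0.2112  0.0278] [ 0.1158  0.4728 -1.5396] 0.44388874898008185
```

View pics/w7.png

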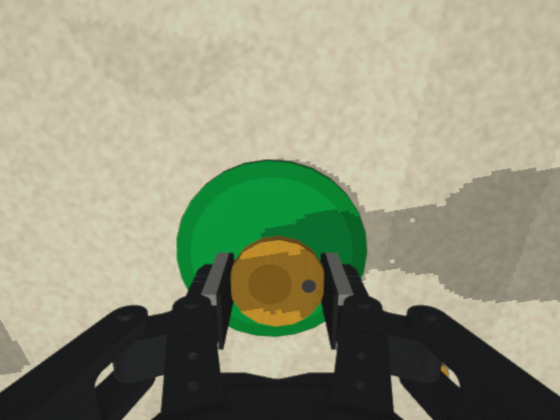

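The tag is over the green coaster, whose centre is at about (272,248); the projection agrees within about 3 mm. I'll lower gently and watch the force.

>>> apply_moves(
  targets=[
    {"dx": 0.1, "dy": 0, "dz": -0.7, "ax": 0, "ay": 0, "az": 0},
    {"dx": 0.1, "dy": 0, "dz": -0.6, "ax": 0, "ay": 0, "az": 0},
    {"dx": 0, "dy": 0, "dz": -0.5, "ax": 0, "ay": 0, "az": 0},
    {"dx": 0, "dy": 0, "dz": -0.2, "ax": 0, "ay": 0, "az": 0},
    {"dx": 0, "dy": 0, "dz": 0, "ax": 0, "ay": 0, "az": 0},
  ],
)

```text
clock: 16.23
ee_pos: [0.6353, -0.2119, 0.0112]
eef_rot: [[-0.965, 0.262, 0.0], [0.262, 0.965, -0.0], [-0.0, -0.0, -1.0]]
ft_force: [0.3, -0.5, -1.9]
gripper_width: 0.446
grip_force: 30.2
```

>>> apply_moves(
  targets=[
    {"dx": 0, "dy": 0, "dz": -0.1, "ax": 0, "ay": 0, "az": 0},
    {"dx": 0, "dy": 0, "dz": -0.1, "ax": 0, "ay": 0, "az": 0},
    {"dx": 0, "dy": 0, "dz": -0.1, "ax": 0, "ay": 0, "az": 0},
    {"dx": 0, "dy": 0, "dz": 0, "ax": 0, "ay": 0, "az": 0},
    {"dx": 0, "dy": 0, "dz": 0, "ax": 0, "ay": 0, "az": 0},
  ],
)

```text
clock: 16.85
ee_pos: [0.6353, -0.2119, 0.0081]
eef_rot: [[-0.965, 0.262, -0.0], [0.262, 0.965, 0.0], [0.0, 0.0, -1.0]]
ft_force: [-0.3, -0.1, -0.9]
gripper_width: 0.443
grip_force: 30.2
```

>>> apply_moves(
  targets=[
    {"dx": 0, "dy": 0, "dz": -0.1, "ax": 0, "ay": 0, "az": 0},
    {"dx": 0, "dy": 0, "dz": -0.1, "ax": 0, "ay": 0, "az": 0},
    {"dx": 0, "dy": 0, "dz": -0.1, "ax": 0, "ay": 0, "az": 0},
    {"dx": 0, "dy": 0, "dz": -0.1, "ax": 0, "ay": 0, "az": 0},
    {"dx": 0, "dy": 0, "dz": 0, "ax": 0, "ay": 0, "az": 0},
  ],
)

```text
clock: 17.48
ee_pos: [0.6353, -0.2119, 0.0049]
eef_rot: [[-0.965, 0.262, 0.0], [0.262, 0.965, -0.0], [-0.0, -0.0, -1.0]]
ft_force: [-0.9, 1.1, 5.9]
gripper_width: 0.446
grip_force: 32.7
```

>>> apply_moves(
  targets=[
    {"dx": 0, "dy": 0, "dz": -0.1, "ax": 0, "ay": 0, "az": 0},
    {"dx": 0, "dy": 0, "dz": -0.1, "ax": 0, "ay": 0, "az": 0},
    {"dx": 0, "dy": 0, "dz": 0, "ax": 0, "ay": 0, "az": 0},
    {"dx": 0, "dy": 0, "dz": 0, "ax": 0, "ay": 0, "az": 0},
    {"dx": 0, "dy": 0, "dz": 0, "ax": 0, "ay": 0, "az": 0},
  ],
)

```text
clock: 18.1
ee_pos: [0.6353, -0.2119, 0.0048]
eef_rot: [[-0.965, 0.262, 0.001], [0.262, 0.965, -0.0], [-0.001, -0.0, -1.0]]
ft_force: [-4.1, 2.6, 15.7]
gripper_width: 0.447
grip_force: 38.3
```

The fingertips touch the coaster at TCP z = 0.005, so the tag hangs a few mm above it. I'll relieve the load and release.

>>> apply_moves(
  targets=[
    {"dx": 0, "dy": 0, "dz": 0.2, "ax": 0, "ay": 0, "az": 0},
    {"dx": 0, "dy": 0, "dz": 0, "ax": 0, "ay": 0, "az": 0},
    {"dx": 0, "dy": 0, "dz": 0, "ax": 0, "ay": 0, "az": 0},
    {"dx": 0, "dy": 0, "dz": 0, "ax": 0, "ay": 0, "az": 0},
    {"dx": 0, "dy": 0, "dz": 0, "ax": 0, "ay": 0, "az": 0},
  ],
  squeeze=20,
)

```text
clock: 18.73
ee_pos: [0.6357, -0.212, 0.0049]
eef_rot: [[-0.965, 0.262, 0.001], [0.262, 0.965, -0.0], [-0.001, -0.0, -1.0]]
ft_force: [-1.8, 0.4, 7.8]
gripper_width: 0.446
grip_force: 34.1
```

>>> apply_moves(
  targets=[
    {"dx": 0, "dy": 0, "dz": 0, "ax": 0, "ay": 0, "az": 0},
    {"dx": 0, "dy": 0, "dz": 0, "ax": 0, "ay": 0, "az": 0},
    {"dx": 0, "dy": 0, "dz": 0, "ax": 0, "ay": 0, "az": 0},
    {"dx": 0, "dy": 0, "dz": 0, "ax": 0, "ay": 0, "az": 0},
    {"dx": 0, "dy": 0, "dz": 0, "ax": 0, "ay": 0, "az": 0},
  ],
  grip=1,
)

```text
clock: 19.35
ee_pos: [0.6353, -0.2118, 0.0039]
eef_rot: [[-0.965, 0.262, -0.0], [0.262, 0.965, 0.0], [0.0, 0.0, -1.0]]
ft_force: [-0.6, 0.9, -0.3]
gripper_width: 1.002
grip_force: 0.0
```

>>> apply_moves(
  targets=[
    {"dx": 0, "dy": 0, "dz": 2, "ax": 0, "ay": 0, "az": 0},
    {"dx": 0, "dy": 0, "dz": 3, "ax": 0, "ay": 0, "az": 0},
    {"dx": 0, "dy": 0, "dz": 3, "ax": 0, "ay": 0, "az": 0},
    {"dx": 0, "dy": 0, "dz": 3, "ax": 0, "ay": 0, "az": 0},
    {"dx": 0, "dy": 0, "dz": 3, "ax": 0, "ay": 0, "az": 0},
  ],
)

```text
clock: 19.98
ee_pos: [0.6352, -0.2118, 0.1451]
eef_rot: [[-0.965, 0.262, -0.0], [0.262, 0.965, 0.0], [0.0, 0.0, -1.0]]
ft_force: [0.8, -1.3, 0.9]
gripper_width: 1.002
grip_force: 0.0
```

Run:
```python
from h import *
im=read_camera("wrist");im2=read_camera("scene");a=cv2.resize(im2[130:290,100:300,::-1],(525,420),interpolation=cv2.INTER_CUBIC)[:,:400]
cv2.imwrite("pics/w8.png",np.hstack([im[:,90:470,::-1],a]))
s=read_state();print(s["clock"],s["ee_pos"],s["ft_force"],s["gripper_width"])
```

```text
20.075 [ 0.6379 -0.2129  0.1483] [ 0.8584 -0.3902  0.1158] 1.0013598818264156
```

View pics/w8.png

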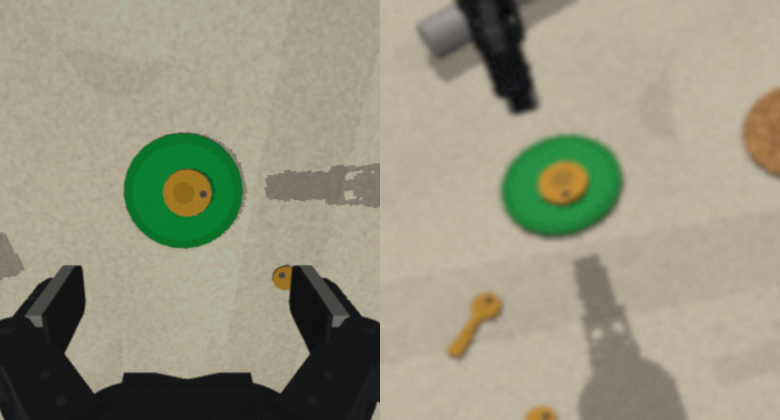

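The tag lies flat in the middle of the green coaster, at (187,193) in the wrist view, and the gripper is clear of it.

```bash
python3 -c "
from station import *
print(finish_job())"
```

```text
the job is handed in; nothing more can be done
None
```

The tag slid onto the tongue and the lid went back down flat; the tag now lies flat in the middle of the green coaster after a release from a few mm up, and the job was handed in at about 20 s.

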